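# Close the bush tin and take off its outer lid

### The arm

A 6-joint arm with a two-finger parallel gripper is mounted at the origin on the work surface. World frame = base frame: x ahead of the robot, y to its left, z up, the work surface at z = 0. Lengths are in m, angles in rad, forces in N, time in s.
With the tool pointing down it reaches from about 0.325 to 0.925 m from the base axis. Payload 3.1 kg.
Tool frame: the origin (TCP) lies midway between the tips of the shut fingers; the grasp point (between the pads) lies 19 mm behind it (ctrl.hold_point_z is the distance from the TCP to the grasp point, in m); x points along the fingers, z is the direction in which the jaws open and shut, and the axes are right-handed (so a half turn about x gives the same grasp; the last joint's range is limited). The gripper opens to 85 mm and grips with 20 to 120 N. Pads are 22 mm wide; open, the fingers measure 114 mm over their backs; the gripper's body (76 mm by 85 mm) begins 54 mm behind the grasp point. The pads swing forward as they close: fully open they stand 13 mm farther back than shut.
Start: joints at [-1.336, 0.217, 1.613, -0, 1.311, -0.112], TCP at [0.212, -0.588, 0.231] pointing down, gripper open.
Joint ranges: [-2.75, 2.75], [-0.78, 2.1], [0.31, 2.55], [-1.13, 4.27], [0.13, 2.63], [-2.58, 2.58]. Speed limits (rad/s): [2.79, 2.79, 3.14, 3.14, 3.14, 3.14].

### API

Orientations are given as a rotation vector (axis times angle).
In Python, from bench import get_state, eyes, job, finder, ctrl gives the robot as it stands.
- The arm moves only by the tool jog_arm, never from a script. Its argument "moves" is a list of rows, each an object with "jaw": the closure, from -1 (fully open) to 1 (shut); "slide": the shift along the world's x, y, z in cm, a list of three; "twist": the turn about the world's z in degrees. In form: [{"jaw": jaw, "slide": [x, y, z], "twist": twist}, ...]. A call has exactly 5 rows; each row is the pose to reach, as a shift and turn from the pose commanded when the call began; what a row does not reach only later rows make up. A row lasts 1/12 s, in which the tool goes at most 41.7 mm and 7.16 degrees, less where a joint would pass 70% of its speed; a pose out of reach is approached as far as the arm can. A call with a gripper value outside its range is refused whole. The fingers move at their own pace and stop on an object; "squeeze" is the grip in N (left out, the last holds). Time passes only in rows, so rows that repeat a pose let the fingers close, or fill a call up. It gives the time, the measured TCP pose, the force and the opening at its end, in the units of the state.
- get_state(): the state, without advancing time (a new reading comes with each control period).
- eyes.snapshot(name): name is "scene" or "top" or "wrist"; returns a dict with "color" (400x640x3 uint8, red, green, blue), "fovy" (degrees; the focal length in pixels is half the picture's height over the tangent of half this angle, whatever the lens; pixels are square), "cx", "cy" (the principal point, pixels), "camera_from_world" (4x4, takes a point from world to camera coordinates). Camera axes: x right, y down, z forward; pixel columns grow to the right and rows downward; lengths in m; the calibration is good to about 2 mm. A picture is of the moment at which its call begins. There is no depth.
- job.finish_job(): hands the job in, once; it reports no verdict.
Trained networks look in the newest picture that a camera, given by its name, has taken for a name from the list of things; names that differ only in an ending like _2 or _b are one class to them, and where a whole thing is asked for, a point or a joint stands for the part that bears it (a point fixed in the world has none). Each returns a list of dicts, best first, with "score" (0 to 1); they miss things now and then, are a little off and sometimes report something else, mostly with a low value. They report only what shows in the picture. A call takes as long as a camera call. They do not tell look-alikes from the thing itself.
- finder.spot_in(camera, query): "at" ([x, y, z] in m, in the coordinates of the camera as it stood for that picture, good to about 4 mm: the middle of the surface that is visible of it).
- finder.spot_point(camera, query): "at" ([x, y, z] in m, in the coordinates of the camera as it stood for that picture, good to about 4 mm: a listed point, or the origin of a listed thing).
The state is a dict: "clock": time; "joint_pos": joint angles; "joint_velocities": joint speeds; "effort": joint torques, N m; "eef_pos": TCP position; "orientation": TCP orientation; "contact_force": force on the tool from outside, world axes, zero at the start; "wrist_torque": the same for the moment, N m; "grip_width": finger opening in m.
Only numpy, scipy, OpenCV 4.12 (cv2) and the standard library are available. Lean on these libraries where they do the work, as an engineer would, in place of code of your own. Each camera call takes 0.05 s, during which the arm holds its last target. There are 200 camera calls.

### The job

Pick the brass bush out of the blue tray and put it in the black tin, then carry the two nested lids together by the red stem, seat them on the tin and let go of the stem. Then lift the yellow outer lid alone by its collar, leaving the red inner lid fully seated and undisturbed, and finish while still holding the yellow lid level and still, at least 3 cm clear above the top of the red stem. The lids must not come apart before the red one is seated; leave the other bushes and everything else on the bench where they are.

Things in the scene. Friction and masses are not known exactly. Their poses are not given: they have to be found in the camera images.
- tin: Open round black tin with a grey band, screwed down to the bench by a thin steel foot plate (3 mm thick, 148 mm across). 110 mm outer and 102 mm inner diameter, rim 50 mm above the bench, inner floor 5 mm above the bench. Origin: on the bench on the tin's axis; z up.
- inner_lid: Red inner lid, about 160 g. Origin: centre of its underside, z up. From there up: tapered plug 10 mm deep (88 mm across below, 98 above) that enters the tin; flange 110 mm across, 4 mm thick, that rests on the rim; straight stem 24 mm diameter from 14 to 76 mm. Seated in the tin its origin is 40 mm above the bench. Starts standing on the bench, outer lid nested on it.
- outer_lid: Yellow outer lid, about 180 g: plate 126 mm across, 4 mm thick, skirt 6 mm down; central collar 46 mm outside, 32 mm bore right through, top 32 mm above the origin. Origin: centre of plate underside, z up. Lies loose on the red flange (14 mm above the red origin), red stem through its collar, 4 mm play, 30 mm of stem showing: the stem lifts both lids, the collar this one alone.
- tray: Blue tray fixed to the bench, 120 mm (its x) by 218 mm (its y), 24 mm high, walls and floor 4 mm; two dividers make three compartments side by side along y, each 112 by about 67 mm inside, centred at y = -71, 0 and +71 mm. Origin: centre of its underside.
- bush_brass: Brass spacer bush: a plain ring 30 mm outer diameter, 16 mm bore, 24 mm high, 100 g, standing on an end in one of the three tray compartments (which one varies). Origin: centre of its lower end, z along its bore.
- bush_steel: Steel spacer bush of the same size in another compartment, to be left there. Origin as the brass one.
- bush_black: Black plastic spacer bush of the same size in another compartment, to be left there. Origin as the brass one.
- polish_bottle: Red bottle with black cap, 60 mm diameter, 170 mm high, standing at the far left of the bench. Not needed; leave alone. Origin: centre of its underside.
- spray_bottle: White trigger spray bottle with red head, 68 mm diameter, 180 mm high, standing at the far right of the bench. Not needed; leave alone. Origin: centre of its underside.
- pad: Round grey polishing pad with red back and steel spindle, 80 mm diameter, 42 mm high, lying near the far edge. Not needed; leave alone. Origin: centre of its underside.
- screwdriver: Orange-handled screwdriver lying near the far edge. Not needed; leave alone. Origin: its centre line.
- jar: Yellow jar with black cap, 70 mm diameter, 80 mm high, near the far edge. Not needed; leave alone. Origin: centre of its underside.
Things that resemble listed ones, but are neither listed nor needed, are in the scene too. Leave any purple look-alike of the bush_brass alone.

How it is judged:
By the outcome, as a careful person would: the job done as asked, in the order asked, and still so for the second after the job is handed in, while the arm keeps its last pose, push and grip.
It also fails if it takes over 61 s, if anything falls off the work surface, if the arm or the gripper's body presses on something with over 40 N, if the wrist force passes 120 N, or if a joint passes its speed limit or range.

## Working session

There is one attempt and no reset: what is moved stays moved. The work goes in short steps, Python scripts to look and compute and a tool call to move; the robot and the scene stay as the last step left them, time stands still between calls to the robot, and variables do not carry over. Pictures are saved under pics/ and viewed, about 8 in all and at most 12, crops included, and the job is handed in when it is done.

Besides the shell and the picture viewer there is one more tool, called as a command line: name --argument value ..., lists and objects as JSON in quotes. jog_arm: Moves the arm, as the interface text tells. Its arguments: {"type":"object","properties":{"moves":{"type":"array"},"squeeze":{"type":"number"}},"required":["moves"]}

```bash
mkdir -p pics; cat > h.py <<'E'
import numpy as np, cv2
from bench import get_state, eyes, job, finder, ctrl
def snap(n,f=None):
    s=eyes.snapshot(n)
    if f: cv2.imwrite('pics/'+f,cv2.cvtColor(s['color'],cv2.COLOR_RGB2BGR))
    return s
def w(s,p): return (np.linalg.inv(s['camera_from_world'])@np.r_[p,1])[:3]
def ray(s,u,v,z):
    f=200/np.tan(np.radians(s['fovy']/2)); T=np.linalg.inv(s['camera_from_world'])
    d=T[:3,:3]@[(u-s['cx'])/f,(v-s['cy'])/f,1]; o=T[:3,3]
    return o+d*(z-o[2])/d[2]
def pix(s,P):
    f=200/np.tan(np.radians(s['fovy']/2)); c=s['camera_from_world']@np.r_[P,1]
    return c[:2]/c[2]*f+[s['cx'],s['cy']]
def show(s,cam,names):
    for n in names:
        for d in finder.spot_point(cam,n)[:4]:
            P=w(s,d['at']); print(cam,n,round(d['score'],2),P.round(4),pix(s,P).round(0))
E
python3 - <<'E'
from h import *
st=get_state(); print(st['clock'],st['eef_pos'],st['orientation'],st['grip_width'],ctrl.hold_point_z)
for c in ('top','scene'):
    s=snap(c,c+'1.png'); show(s,c,['tin','inner_lid','outer_lid','tray','bush_brass','bush_steel','bush_black'])
print(get_state()['clock'])
E
```

```text
0.0 [ 0.21226937 -0.5869913   0.22996488] [ 0.95161651  1.35537044 -0.94898717] 0.0855334730522636 0.0187
top tin 0.78 [ 0.4921 -0.0592  0.0011] [331. 234.]
top inner_lid 0.47 [ 0.4642 -0.2576  0.0006] [404. 237.]
top inner_lid 0.29 [0.4753 0.2462 0.003 ] [221. 252.]
top outer_lid 0.58 [ 0.4644 -0.254   0.0168] [404. 236.]
top tray 0.75 [0.4821 0.2505 0.0008] [220. 250.]
top bush_brass 0.66 [ 0.3498  0.1765 -0.0014] [250. 296.]
top bush_brass 0.65 [ 0.3518  0.2496 -0.0024] [223. 299.]
top bush_brass 0.61 [0.4717 0.2502 0.0053] [220. 254.]
top bush_steel 0.39 [0.4869 0.1766 0.0079] [246. 245.]
top bush_steel 0.17 [ 0.4908 -0.0595 -0.0012] [331. 235.]
top bush_black 0.54 [0.463  0.3299 0.0048] [191. 260.]
top bush_black 0.18 [ 0.4923 -0.0626 -0.0032] [332. 234.]
scene tin 0.8 [ 0.4915 -0.0561  0.0016] [316. 191.]
scene inner_lid 0.61 [ 4.656e-01 -2.540e-01 -2.000e-04] [271. 160.]
scene outer_lid 0.76 [ 0.4613 -0.2531  0.0116] [272. 156.]
scene outer_lid 0.24 [0.4851 0.1738 0.0074] [389. 227.]
scene tray 0.98 [ 4.858e-01  2.498e-01 -3.000e-04] [416. 244.]
scene bush_brass 0.62 [0.4772 0.2441 0.0045] [416. 239.]
scene bush_brass 0.54 [0.3538 0.1782 0.0007] [416. 202.]
scene bush_brass 0.54 [ 0.3559  0.2524 -0.0004] [441. 215.]
scene bush_brass 0.2 [ 0.4651 -0.2549  0.0017] [271. 159.]
scene bush_black 0.61 [0.4666 0.3285 0.0027] [450. 254.]
0.8
```

View top.

```bash
python3 - <<'E'
import cv2,numpy as np
t=cv2.imread('pics/top1.png')[180:340,150:470]; s=cv2.imread('pics/scene1.png')[100:300,200:520]
cv2.imwrite('pics/a.png',np.vstack([cv2.resize(t,(640,320),interpolation=3),cv2.resize(s[:140],(640,280),interpolation=3)]))
E
```

```text
(no output)
```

View pics/top1.png

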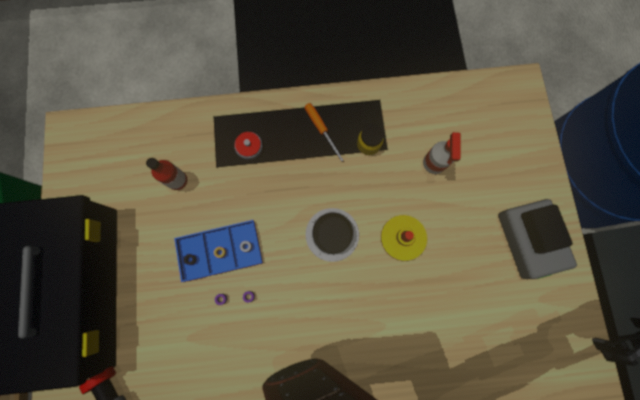

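View pics/scene1.png

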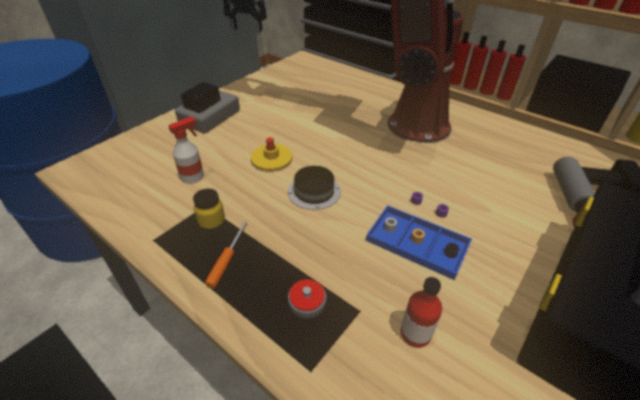

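```bash
python3 - <<'E'
from h import *
from scipy.spatial.transform import Rotation as R
M=R.from_rotvec(get_state()['orientation']).as_matrix(); print(M.round(3)); print('jaw angle',np.degrees(np.arctan2(M[1,2],M[0,2])))
E
```

```text
[[-0.    0.94  0.34]
 [-0.    0.34 -0.94]
 [-1.   -0.    0.  ]]
jaw angle -70.13177632449032
```

jog_arm --moves '[{"jaw": -1, "slide": [2.4, 3.2, 0], "twist": 6}, {"jaw": -1, "slide": [4.8, 6.4, 0], "twist": 12}, {"jaw": -1, "slide": [7.2, 9.6, 0], "twist": 18}, {"jaw": -1, "slide": [9.6, 12.8, 0], "twist": 24}, {"jaw": -1, "slide": [12, 16, 0], "twist": 30}]' --squeeze 40

```text
clock: 1.22
eef_pos: [0.3332, -0.4264, 0.2315]
orientation: [0.544, 1.501, -0.545]
contact_force: [1.4, -0.5, -0.6]
grip_width: 0.0853
```

jog_arm --moves '[{"jaw": -1, "slide": [1, 4, 0], "twist": 6}, {"jaw": -1, "slide": [2, 8, 0], "twist": 12}, {"jaw": -1, "slide": [3, 12, 0], "twist": 18}, {"jaw": -1, "slide": [4, 16, 0], "twist": 24}, {"jaw": -1, "slide": [5, 20, 0], "twist": 30}]'

```text
clock: 1.63
eef_pos: [0.3826, -0.226, 0.2315]
orientation: [0.135, 1.566, -0.135]
contact_force: [1.0, -0.0, 1.3]
grip_width: 0.0855
```

jog_arm --moves '[{"jaw": -1, "slide": [1, 4, 0], "twist": 4}, {"jaw": -1, "slide": [2, 8, 0], "twist": 8}, {"jaw": -1, "slide": [3, 12, 0], "twist": 12}, {"jaw": -1, "slide": [4, 16, 0], "twist": 16}, {"jaw": -1, "slide": [5, 20, 0], "twist": 18.6}]'

```text
clock: 2.05
eef_pos: [0.4326, -0.0258, 0.2318]
orientation: [-0.119, 1.566, 0.118]
contact_force: [1.3, 0.3, -1.2]
grip_width: 0.0852
```

jog_arm --moves '[{"jaw": -0.6, "slide": [0.5, 4, 0], "twist": 0}, {"jaw": -0.4, "slide": [1, 8, 0], "twist": 0}, {"jaw": -0.2, "slide": [1.5, 12, 0], "twist": 0}, {"jaw": -0.2, "slide": [2, 16, 0], "twist": 0}, {"jaw": -0.2, "slide": [2, 18, 0], "twist": 0}]'

```text
clock: 2.47
eef_pos: [0.4527, 0.1562, 0.2318]
orientation: [-0.117, 1.566, 0.12]
contact_force: [-0.2, -0.2, -0.2]
grip_width: 0.0511
```

```bash
python3 - <<'E'
from h import *
s=snap('wrist','w1.png'); st=get_state(); print(st['clock'],st['eef_pos'],st['grip_width'],s['fovy'])
print(s['camera_from_world'].round(3))
show(s,'wrist',['bush_brass','bush_steel','tray','tin'])
E
```

```text
2.5167 [0.45235148 0.15784736 0.23174267] 0.05117420291365503 70.4855940694995
[[ 0.989  0.15   0.003 -0.472]
 [ 0.143 -0.948  0.283  0.046]
 [ 0.045 -0.28  -0.959  0.404]
 [ 0.     0.     0.     1.   ]]
wrist bush_brass 0.94 [ 0.3474  0.1787 -0.0012] [244. 141.]
wrist bush_brass 0.85 [0.4732 0.2478 0.0065] [348. 101.]
wrist bush_brass 0.84 [ 0.3522  0.2535 -0.0027] [253.  81.]
wrist bush_steel 0.61 [0.4794 0.1732 0.0053] [343. 161.]
wrist tray 0.86 [0.4804 0.2524 0.0021] [355.  98.]
wrist tray 0.61 [0.4652 0.3281 0.0064] [354.  27.]
wrist tin 0.95 [ 0.4915 -0.0602 -0.0043] [325. 307.]
```

View pics/w1.png

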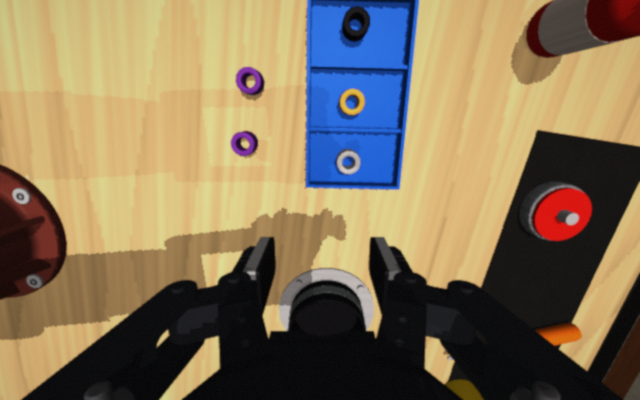

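```bash
cat >> h.py <<'E'
def blob(s,lo,hi,z,box=None,n=4):
    m=cv2.inRange(cv2.cvtColor(s['color'],cv2.COLOR_RGB2HSV),np.array(lo),np.array(hi))
    if box: k=np.zeros_like(m); x0,y0,x1,y1=box; k[y0:y1,x0:x1]=1; m=m*k
    for c in sorted(cv2.findContours(m,cv2.RETR_EXTERNAL,cv2.CHAIN_APPROX_NONE)[0],key=cv2.contourArea)[::-1][:n]:
        if len(c)<8: continue
        (x,y),r=cv2.minEnclosingCircle(c); print('blob',round(x,1),round(y,1),'r',round(r,1),'area',cv2.contourArea(c),ray(s,x,y,z).round(4))
E
python3 - <<'E'
from h import *
s=snap('wrist')
blob(s,(12,80,80),(35,255,255),0.028,(312,60,400,130),2)
# tray edges
m=cv2.inRange(cv2.cvtColor(s['color'],cv2.COLOR_RGB2HSV),np.array((105,120,60)),np.array((125,255,255)))
ys,xs=np.nonzero(m[60:180]);ys+=60
for v in (75,115,175):
    r=xs[ys==v]; print(v,ray(s,r.min(),v,.024).round(4),ray(s,r.max(),v,.024).round(4))
print(pix(s,[.474,.248,.028]))
E
```

```text
blob 352.6 97.0 r 13.2 area 481.0 [0.4747 0.2462 0.028 ]
75 [0.4204 0.2624 0.024 ] [0.5371 0.2797 0.024 ]
115 [0.4263 0.2188 0.024 ] [0.5427 0.2361 0.024 ]
175 [0.4347 0.1465 0.024 ] [0.5522 0.1639 0.024 ]
[352.24216756  95.27385893]
```

jog_arm --moves '[{"jaw": -0.2, "slide": [0.6, 3, 0], "twist": 0}, {"jaw": -0.2, "slide": [1.2, 6, -2], "twist": 0}, {"jaw": -0.2, "slide": [2, 9, -4], "twist": 0}, {"jaw": -0.2, "slide": [2, 9.0, -7], "twist": 0}, {"jaw": -0.2, "slide": [2, 9.0, -10], "twist": 0}]'

```text
clock: 3.18
eef_pos: [0.4743, 0.2425, 0.1316]
orientation: [-0.115, 1.564, 0.117]
contact_force: [-0.0, 0.1, -1.0]
grip_width: 0.0511
```

```bash
python3 - <<'E'
from h import *
s=snap('wrist','w2.png'); st=get_state(); print(st['clock'],st['eef_pos'],st['grip_width'])
blob(s,(12,80,80),(35,255,255),0.028,None,4)
show(s,'wrist',['bush_brass'])
print(pix(s,st['eef_pos']))
E
```

```text
3.2333 [0.46861801 0.23978851 0.123894  ] 0.05129315277285896
blob 319.5 199.5 r 376.7 area 147071.5 [0.4734 0.2393 0.028 ]
blob 322.0 315.5 r 59.1 area 4570.0 [0.4942 0.115  0.028 ]
blob 453.5 367.5 r 42.5 area 1658.0 [0.6489 0.0678 0.028 ]
blob 188.5 367.5 r 43.2 area 1632.0 [0.3583 0.0263 0.028 ]
wrist bush_brass 0.98 [3.531e-01 1.765e-01 3.000e-04] [197. 233.]
wrist bush_brass 0.71 [0.4704 0.252  0.0057] [318. 180.]
wrist bush_brass 0.63 [ 0.3507  0.2495 -0.002 ] [198. 163.]
[311.06119309 245.41573819]
```

View pics/w2.png

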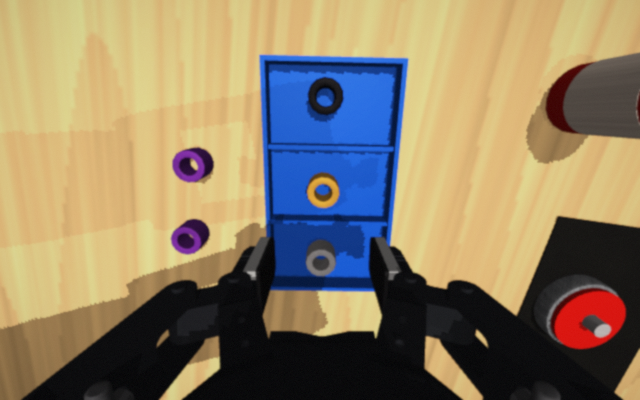

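```bash
python3 - <<'E'
from h import *
for i in range(4):
    s=snap('wrist'); st=get_state(); print(st['clock'],st['eef_pos'].round(4) if hasattr(st['eef_pos'],'round') else st['eef_pos'],st['orientation'],np.round(st['joint_velocities'],3))
    print(np.linalg.inv(s['camera_from_world'])[:3,3])
    blob(s,(12,120,80),(35,255,255),0.028,(275,150,390,225),1)
E
```

```text
3.3333 [0.4702 0.2401 0.1286] [-0.1164235   1.5747619   0.11303848] [-0.001 -0.048 -0.065  0.    -0.003  0.001]
[0.45921659 0.31180168 0.26883285]
blob 332.0 189.0 r 17.3 area 820.0 [0.475  0.2487 0.028 ]
3.3833 [0.4723 0.2408 0.1311] [-0.11517718  1.56955972  0.11408391] [ 0.002 -0.035 -0.047  0.002 -0.01   0.001]
[0.46064795 0.31223479 0.2718431 ]
blob 328.7 188.7 r 17.0 area 801.5 [0.4748 0.2486 0.028 ]
3.4333 [0.4736 0.2415 0.1327] [-0.11434715  1.56602349  0.1149292 ] [ 0.003 -0.023 -0.029  0.001 -0.006  0.   ]
[0.46200483 0.31274138 0.27438149]
blob 326.0 188.5 r 16.8 area 784.0 [0.4751 0.2487 0.028 ]
3.4833 [0.4743 0.2419 0.1336] [-0.11397097  1.56397106  0.11551418] [ 0.007 -0.013 -0.013  0.    -0.004  0.001]
[0.46287517 0.31315096 0.27609964]
blob 323.9 188.6 r 16.7 area 774.0 [0.4751 0.2487 0.028 ]
```

jog_arm --moves '[{"jaw": -0.2, "slide": [0.3, 0.6, -3], "twist": 0}, {"jaw": -0.2, "slide": [0.3, 0.6, -6], "twist": 0}, {"jaw": -0.2, "slide": [0.3, 0.6, -7.5], "twist": 0}, {"jaw": -0.2, "slide": [0.3, 0.6, -8.5], "twist": 0}, {"jaw": -0.2, "slide": [0.3, 0.6, -8.5], "twist": 0}]'

```text
clock: 3.9
eef_pos: [0.4753, 0.2477, 0.046]
orientation: [-0.116, 1.569, 0.115]
contact_force: [0.2, 0.6, 0.1]
grip_width: 0.0513
```

```bash
python3 - <<'E'
from h import *
for i in range(4):
    s=snap('wrist','w3.png'); st=get_state()
    print(st['clock'],st['eef_pos'].round(4),st['contact_force'])
print('tcp',pix(s,st['eef_pos']), pix(s,[.475,.2487,.028]))
E
```

```text
3.95 [0.4762 0.2481 0.0472] [ 0.25156124 -1.07470757  0.12343152]
4.0 [0.477  0.2485 0.0481] [-0.23350593 -0.33515918  0.06561916]
4.05 [0.4775 0.2487 0.0485] [ 0.32628393 -0.66740814 -0.01790438]
4.1 [0.4775 0.2488 0.0486] [-0.30288536  0.02327286 -0.29605309]
tcp [321.48104219 248.51850306] [317.41275853 233.11149323]
```

View pics/w3.png

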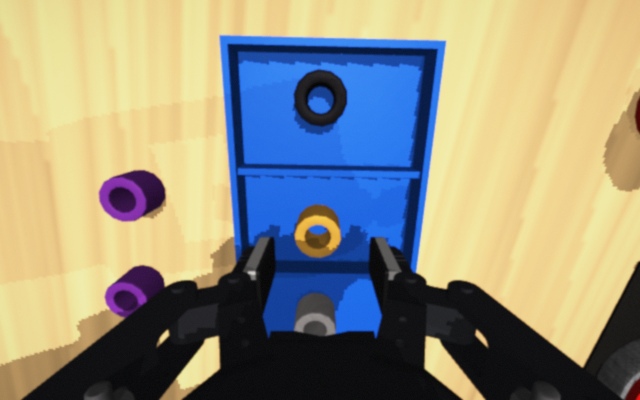

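jog_arm --moves '[{"jaw": -0.2, "slide": [-0.1, 0, -1.5], "twist": 0}, {"jaw": -0.2, "slide": [-0.1, 0, -2.8], "twist": 0}, {"jaw": -0.2, "slide": [-0.1, 0, -3.6], "twist": 0}, {"jaw": -0.2, "slide": [-0.1, 0, -4.2], "twist": 0}, {"jaw": -0.2, "slide": [-0.1, 0, -4.2], "twist": 0}]'

```text
clock: 4.52
eef_pos: [0.474, 0.248, 0.0038]
orientation: [-0.116, 1.569, 0.116]
contact_force: [-0.6, -0.8, -0.0]
grip_width: 0.0512
```

jog_arm --moves '[{"jaw": 0, "slide": [0, 0, 0], "twist": 0}, {"jaw": 0.2, "slide": [0, 0, 0], "twist": 0}, {"jaw": 0.4, "slide": [0, 0, 0], "twist": 0}, {"jaw": 0.7, "slide": [0, 0, 0], "twist": 0}, {"jaw": 1, "slide": [0, 0, 0], "twist": 0}]'

```text
clock: 4.93
eef_pos: [0.4754, 0.2486, 0.0054]
orientation: [-0.116, 1.566, 0.117]
contact_force: [-0.3, 0.1, 4.1]
grip_width: 0.0286
```

jog_arm --moves '[{"jaw": 1, "slide": [0, 0, 0], "twist": 0}, {"jaw": 1, "slide": [0, 0, 0], "twist": 0}, {"jaw": 1, "slide": [0, 0, 0], "twist": 0}, {"jaw": 1, "slide": [0, 0, 0.5], "twist": 0}, {"jaw": 1, "slide": [0, 0, 1], "twist": 0}]'

```text
clock: 5.35
eef_pos: [0.4736, 0.2479, 0.0139]
orientation: [-0.116, 1.569, 0.116]
contact_force: [-0.2, -0.0, -0.9]
grip_width: 0.029
```

jog_arm --moves '[{"jaw": 1, "slide": [0, 0, 2], "twist": 0}, {"jaw": 1, "slide": [0, 0, 5], "twist": 0}, {"jaw": 1, "slide": [0, 0, 8], "twist": 0}, {"jaw": 1, "slide": [0, -2, 10], "twist": 0}, {"jaw": 1, "slide": [0, -5, 11], "twist": 0}]'

```text
clock: 5.77
eef_pos: [0.4767, 0.2, 0.1282]
orientation: [-0.117, 1.561, 0.12]
contact_force: [2.0, -0.8, -1.8]
grip_width: 0.0287
```

jog_arm --moves '[{"jaw": 1, "slide": [0.2, -4, 0], "twist": 0}, {"jaw": 1, "slide": [0.5, -8, 0], "twist": 0}, {"jaw": 1, "slide": [0.8, -12, 0], "twist": 0}, {"jaw": 1, "slide": [1, -15, 0], "twist": 0}, {"jaw": 1, "slide": [1, -17, 0], "twist": 0}]'

```text
clock: 6.18
eef_pos: [0.4842, 0.0254, 0.1244]
orientation: [-0.115, 1.568, 0.114]
contact_force: [0.5, 0.1, -0.3]
grip_width: 0.0289
```

```bash
python3 - <<'E'
from h import *
s=snap('top'); show(s,'top',['tin','bush_brass'])
s=snap('scene'); show(s,'scene',['bush_brass'])
s=snap('wrist','w4.png'); st=get_state(); print(st['clock'],st['eef_pos'],st['grip_width'],st['contact_force'])
show(s,'wrist',['tin','outer_lid','inner_lid','bush_brass'])
E
```

```text
top tin 0.58 [ 0.4881 -0.0622 -0.0022] [332. 236.]
top bush_brass 0.65 [ 0.3508  0.2492 -0.0037] [223. 299.]
scene bush_brass 0.64 [ 3.517e-01  2.498e-01 -1.000e-04] [440. 213.]
scene bush_brass 0.6 [0.4863 0.0257 0.1209] [343. 168.]
scene bush_brass 0.44 [ 0.3483  0.1805 -0.0005] [417. 201.]
6.4833 [0.48408628 0.02903458 0.12410852] 0.02895236115038514 [-0.56447019  0.34523133 -0.57106723]
wrist tin 0.55 [ 0.4957 -0.0599 -0.0006] [320. 271.]
wrist inner_lid 0.47 [ 0.4936 -0.0609 -0.0029] [318. 270.]
```

View pics/w4.png

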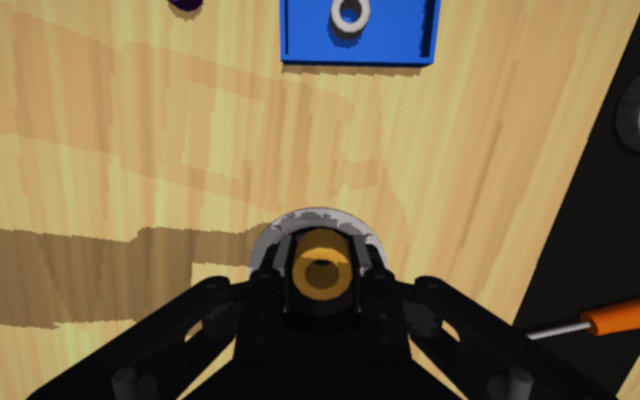

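jog_arm --moves '[{"jaw": 1, "slide": [0.3, -3, 0], "twist": 0}, {"jaw": 1, "slide": [0.6, -6, 0], "twist": 0}, {"jaw": 1, "slide": [0.8, -8, 0], "twist": 0}, {"jaw": 1, "slide": [0.8, -8.8, 0], "twist": 0}, {"jaw": 1, "slide": [0.8, -8.8, -2], "twist": 0}]'

```text
clock: 7.1
eef_pos: [0.4967, -0.0619, 0.1082]
orientation: [-0.117, 1.559, 0.112]
contact_force: [1.1, 0.1, -0.8]
grip_width: 0.0287
```

jog_arm --moves '[{"jaw": 1, "slide": [0, 0, 0], "twist": 0}, {"jaw": 1, "slide": [0, 0, 0], "twist": 0}, {"jaw": 1, "slide": [0, 0, 0], "twist": 0}, {"jaw": 1, "slide": [0, 0, 0], "twist": 0}, {"jaw": 1, "slide": [0, 0, 0], "twist": 0}]'

```text
clock: 7.52
eef_pos: [0.493, -0.0593, 0.1051]
orientation: [-0.117, 1.566, 0.117]
contact_force: [0.1, -0.8, -0.2]
grip_width: 0.0289
```

```bash
python3 - <<'E'
from h import *
st=get_state(); print(st['clock'],st['eef_pos'],st['grip_width'],st['contact_force'])
s=snap('scene','s2.png'); 
c=cv2.resize(cv2.imread('pics/s2.png')[110:260,220:420],(800,600),interpolation=3); cv2.imwrite('pics/s2c.png',c)
print(pix(s,[.492,-.059,.05]),pix(s,st['eef_pos']))
E
```

```text
7.5167 [ 0.4930159  -0.05934374  0.10508934] 0.02893253285889265 [ 0.10142614 -0.83080227 -0.19118473]
[314.97885422 177.26090358] [314.5607722  160.97577058]
```

View pics/s2c.png

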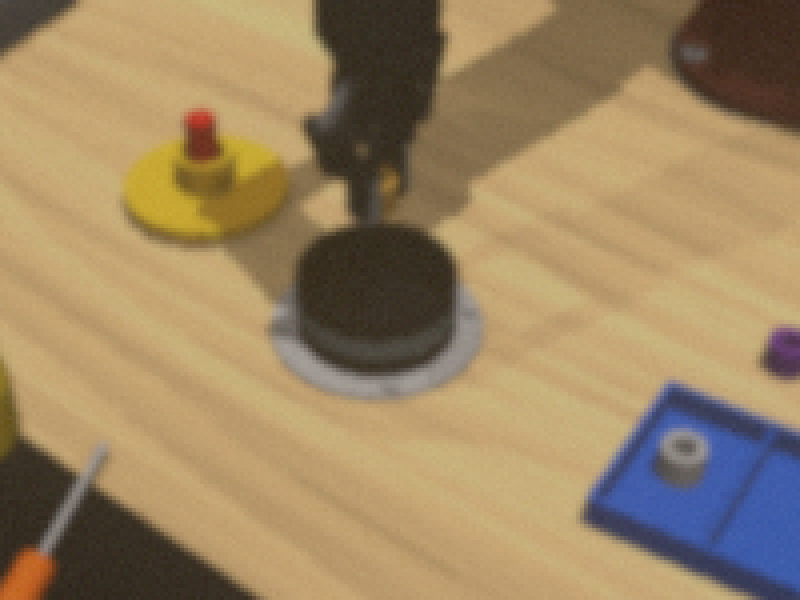

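```bash
python3 - <<'E'
from h import *
s=snap('scene'); a=np.linspace(0,6.28,200)
for c in [(.492,-.059),(.497,-.059),(.492,-.064)]:
  for r,z in ((.074,.003),(.055,.05)):
    p=np.array([pix(s,[c[0]+r*np.cos(t),c[1]+r*np.sin(t),z]) for t in a]); q=(p-[220,110])*4
    print(c,r,q.min(0).round(),q.max(0).round())
s=snap('top','t2.png'); p=np.array([pix(s,[.492+.074*np.cos(t),-.059+.074*np.sin(t),.003]) for t in a]); print(p.min(0),p.max(0))
im=cv2.imread('pics/top1.png'); cv2.polylines(im,[np.int32(p*8)],True,(0,0,255),1,cv2.LINE_AA,3)
p=np.array([pix(s,[.4645+.063*np.cos(t),-.2555+.063*np.sin(t),.018]) for t in a]);cv2.polylines(im,[np.int32(p*8)],True,(0,0,255),1,cv2.LINE_AA,3)
p=np.array([pix(s,[.4645+.012*np.cos(t),-.2555+.012*np.sin(t),.076]) for t in a]);cv2.polylines(im,[np.int32(p*8)],True,(255,0,0),1,cv2.LINE_AA,3)
cv2.imwrite('pics/t2c.png',cv2.resize(im[190:290,290:450],(800,500),interpolation=3))
E
```

```text
(0.492, -0.059) 0.074 [273. 254.] [487. 396.]
(0.492, -0.059) 0.055 [298. 219.] [462. 323.]
(0.497, -0.059) 0.074 [268. 258.] [483. 400.]
(0.497, -0.059) 0.055 [293. 223.] [457. 327.]
(0.492, -0.064) 0.074 [268. 252.] [481. 392.]
(0.492, -0.064) 0.055 [293. 216.] [456. 320.]
[304.35298321 207.9911508 ] [357.94099835 261.43907984]
```

View pics/t2c.png

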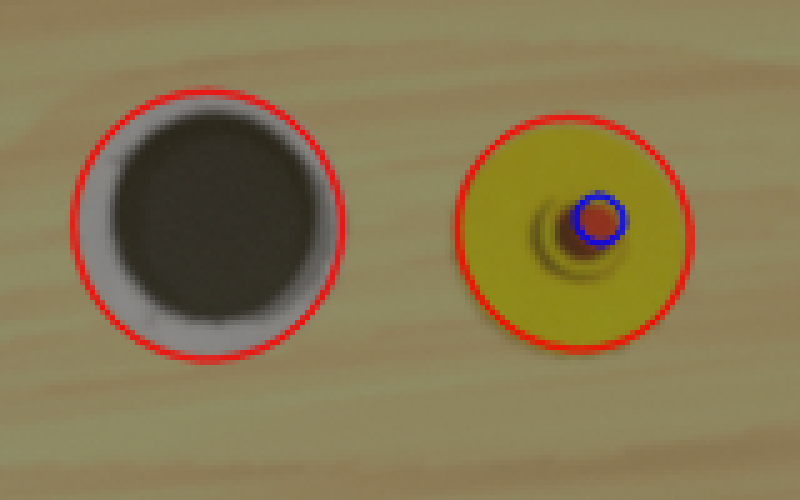

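jog_arm --moves '[{"jaw": 1, "slide": [0, 0, -2.5], "twist": 0}, {"jaw": 1, "slide": [0, 0, -5], "twist": 0}, {"jaw": 1, "slide": [0, 0, -7], "twist": 0}, {"jaw": 1, "slide": [0, 0, -8.3], "twist": 0}, {"jaw": 1, "slide": [0, 0, -8.6], "twist": 0}]'

```text
clock: 8.08
eef_pos: [0.4901, -0.0591, 0.0158]
orientation: [-0.115, 1.573, 0.118]
contact_force: [-0.9, -1.0, -1.4]
grip_width: 0.0287
```

jog_arm --moves '[{"jaw": 1, "slide": [0, 0, 0], "twist": 0}, {"jaw": 1, "slide": [0, 0, 0], "twist": 0}, {"jaw": 1, "slide": [0, 0, 0], "twist": 0}, {"jaw": 1, "slide": [0, 0, 0], "twist": 0}, {"jaw": 1, "slide": [0, 0, 0], "twist": 0}]'

```text
clock: 8.5
eef_pos: [0.4935, -0.0601, 0.0194]
orientation: [-0.117, 1.565, 0.116]
contact_force: [0.5, 0.3, -0.4]
grip_width: 0.0286
```

jog_arm --moves '[{"jaw": 0.05, "slide": [0, 0, -0.4], "twist": 0}, {"jaw": 0.05, "slide": [0, 0, -0.4], "twist": 0}, {"jaw": 0.05, "slide": [0, 0, -0.4], "twist": 0}, {"jaw": 0.05, "slide": [0, 0, -0.4], "twist": 0}, {"jaw": 0.05, "slide": [0, 0, -0.4], "twist": 0}]'

```text
clock: 8.92
eef_pos: [0.4925, -0.0598, 0.0144]
orientation: [-0.116, 1.568, 0.116]
contact_force: [0.2, 0.5, 0.7]
grip_width: 0.0404
```

jog_arm --moves '[{"jaw": 0.05, "slide": [0, 0, 1.5], "twist": 0}, {"jaw": 0.05, "slide": [0, 0, 4], "twist": 0}, {"jaw": 0.05, "slide": [0, 0, 8], "twist": 0}, {"jaw": 0.05, "slide": [0, 0, 12], "twist": 0}, {"jaw": 0.05, "slide": [0, 0, 16], "twist": 0}]'

```text
clock: 9.33
eef_pos: [0.4917, -0.0596, 0.1756]
orientation: [-0.116, 1.569, 0.116]
contact_force: [1.0, 0.5, -0.5]
grip_width: 0.0405
```

jog_arm --moves '[{"jaw": 0.05, "slide": [-0.6, -4, 0.5], "twist": 0}, {"jaw": 0.05, "slide": [-1.2, -8, 0.5], "twist": 0}, {"jaw": 0.05, "slide": [-1.8, -12, 0.5], "twist": 0}, {"jaw": 0.05, "slide": [-2.4, -16, 0.5], "twist": 0}, {"jaw": 0.05, "slide": [-3.0, -19.7, 0.5], "twist": 0}]'

```text
clock: 9.75
eef_pos: [0.462, -0.2588, 0.1798]
orientation: [-0.117, 1.567, 0.115]
contact_force: [1.0, 1.1, 0.5]
grip_width: 0.0405
```

jog_arm --moves '[{"jaw": 0.05, "slide": [0, -4, 0], "twist": 0}, {"jaw": 0.05, "slide": [0, -8, 0], "twist": 0}, {"jaw": 0.05, "slide": [0, -8, 0], "twist": 0}, {"jaw": 0.05, "slide": [0, -8, 0], "twist": 0}, {"jaw": 0.05, "slide": [0, -8, 0], "twist": 0}]'

```text
clock: 10.17
eef_pos: [0.4621, -0.3363, 0.1788]
orientation: [-0.114, 1.568, 0.117]
contact_force: [-0.5, 0.5, -0.9]
grip_width: 0.0409
```

```bash
python3 - <<'E'
from h import *
s=snap('wrist','w5.png'); st=get_state(); print(st['clock'],st['eef_pos'],st['grip_width'],st['contact_force'])
show(s,'wrist',['tin','outer_lid','inner_lid','bush_brass'])
print('tin rim pred',pix(s,[.493,-.059,.05]),'stem top pred',pix(s,[.463,-.256,.076]))
blob(s,(20,120,60),(35,255,255),0.018,None,3)
E
```

```text
10.2167 [ 0.46220807 -0.33560064  0.17880522] 0.04043233922484633 [0.03497034 0.68498835 0.62321141]
wrist outer_lid 0.87 [ 0.4608 -0.2535  0.0189] [332. 104.]
wrist inner_lid 0.65 [ 0.4629 -0.2504  0.0039] [334. 101.]
tin rim pred [ 419.48521488 -170.52800853] stem top pred [336.71049928 104.74264844]
blob 334.9 100.2 r 65.6 area 12585.0 [ 0.4632 -0.2499  0.018 ]
blob 613.3 86.0 r 45.9 area 2550.0 [ 0.7378 -0.1956  0.018 ]
```

View pics/w5.png

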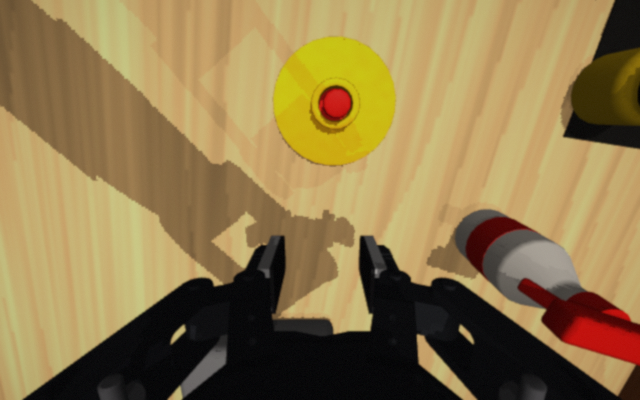

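jog_arm --moves '[{"jaw": 0.05, "slide": [0, 3, 0], "twist": 0}, {"jaw": 0.05, "slide": [0, 6, -1], "twist": 0}, {"jaw": 0.05, "slide": [0, 8.2, -3], "twist": 0}, {"jaw": 0.05, "slide": [0, 8.2, -6], "twist": 0}, {"jaw": 0.05, "slide": [0, 8.2, -8], "twist": 0}]'

```text
clock: 10.83
eef_pos: [0.462, -0.252, 0.0979]
orientation: [-0.118, 1.568, 0.119]
contact_force: [-0.7, -0.3, -0.5]
grip_width: 0.0405
```

jog_arm --moves '[{"jaw": 0.05, "slide": [0, 0, 0], "twist": 0}, {"jaw": 0.05, "slide": [0, 0, 0], "twist": 0}, {"jaw": 0.05, "slide": [0, 0, 0], "twist": 0}, {"jaw": 0.05, "slide": [0, 0, 0], "twist": 0}, {"jaw": 0.05, "slide": [0, 0, 0], "twist": 0}]'

```text
clock: 11.25
eef_pos: [0.4638, -0.2559, 0.1013]
orientation: [-0.118, 1.565, 0.114]
contact_force: [0.7, -0.1, -0.0]
grip_width: 0.0408
```

```bash
python3 - <<'E'
from h import *
s=snap('wrist','w6.png'); st=get_state(); print(st['clock'],st['eef_pos'],st['grip_width'],st['contact_force'])
blob(s,(0,150,60),(8,255,255),0.076,(200,150,440,330),2)
blob(s,(172,150,60),(180,255,255),0.076,(200,150,440,330),2)
print(pix(s,[.4627,-.2545,.076]))
E
```

```text
11.3 [ 0.46356478 -0.2557865   0.10102968] 0.04042929665740088 [ 0.54908083 -0.56146959 -0.16203593]
blob 320.5 217.3 r 25.3 area 1469.5 [ 0.462  -0.2471  0.076 ]
[319.90420972 228.18216953]
```

View pics/w6.png

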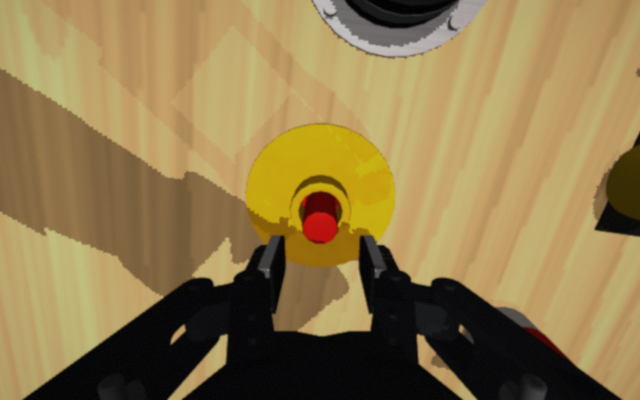

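jog_arm --moves '[{"jaw": 0.05, "slide": [-0.1, 0.1, -1.5], "twist": 0}, {"jaw": 0.05, "slide": [-0.1, 0.1, -3], "twist": 0}, {"jaw": 0.05, "slide": [-0.1, 0.1, -4.2], "twist": 0}, {"jaw": 0.05, "slide": [-0.1, 0.1, -4.8], "twist": 0}, {"jaw": 0.05, "slide": [-0.1, 0.1, -4.8], "twist": 0}]'

```text
clock: 11.72
eef_pos: [0.4603, -0.2532, 0.0498]
orientation: [-0.114, 1.57, 0.118]
contact_force: [-0.7, -0.6, -0.5]
grip_width: 0.0405
```

jog_arm --moves '[{"jaw": 0.05, "slide": [0, 0, -0.2], "twist": 0}, {"jaw": 0.05, "slide": [0, 0, -0.3], "twist": 0}, {"jaw": 0.05, "slide": [0, 0, -0.3], "twist": 0}, {"jaw": 0.05, "slide": [0, 0, -0.3], "twist": 0}, {"jaw": 0.05, "slide": [0, 0, -0.3], "twist": 0}]'

```text
clock: 12.13
eef_pos: [0.4619, -0.2541, 0.0488]
orientation: [-0.117, 1.567, 0.116]
contact_force: [0.0, 0.8, -0.5]
grip_width: 0.0406
```

jog_arm --moves '[{"jaw": 0.2, "slide": [0, 0, 0], "twist": 0}, {"jaw": 0.3, "slide": [0, 0, 0], "twist": 0}, {"jaw": 0.4, "slide": [0, 0, 0], "twist": 0}, {"jaw": 0.6, "slide": [0, 0, 0], "twist": 0}, {"jaw": 0.8, "slide": [0, 0, 0], "twist": 0}]' --squeeze 80

```text
clock: 12.55
eef_pos: [0.4622, -0.254, 0.0488]
orientation: [-0.116, 1.566, 0.115]
contact_force: [1.5, 0.5, 1.5]
grip_width: 0.0216
```

jog_arm --moves '[{"jaw": 1, "slide": [0, 0, 0], "twist": 0}, {"jaw": 1, "slide": [0, 0, 0], "twist": 0}, {"jaw": 1, "slide": [0, 0, 0], "twist": 0}, {"jaw": 1, "slide": [0, 0, 0], "twist": 0}, {"jaw": 1, "slide": [0, 0, 0], "twist": 0}]'

```text
clock: 12.97
eef_pos: [0.4622, -0.2539, 0.0488]
orientation: [-0.116, 1.566, 0.116]
contact_force: [3.3, 1.5, 3.3]
grip_width: 0.0218
```

jog_arm --moves '[{"jaw": 1, "slide": [0, 0, 0.5], "twist": 0}, {"jaw": 1, "slide": [0, 0, 1.5], "twist": 0}, {"jaw": 1, "slide": [0, 0, 3], "twist": 0}, {"jaw": 1, "slide": [0, 0, 4.5], "twist": 0}, {"jaw": 1, "slide": [0, 0, 6], "twist": 0}]'

```text
clock: 13.38
eef_pos: [0.4595, -0.2531, 0.1078]
orientation: [-0.115, 1.571, 0.118]
contact_force: [-0.2, 0.7, -3.6]
grip_width: 0.0218
```

jog_arm --moves '[{"jaw": 1, "slide": [0, 0, 1], "twist": 0}, {"jaw": 1, "slide": [0, 0, 1.6], "twist": 0}, {"jaw": 1, "slide": [0, 0, 2], "twist": 0}, {"jaw": 1, "slide": [0, 0, 2], "twist": 0}, {"jaw": 1, "slide": [0, 0, 2], "twist": 0}]'

```text
clock: 13.8
eef_pos: [0.4609, -0.2535, 0.1277]
orientation: [-0.116, 1.569, 0.117]
contact_force: [-0.1, 0.2, -4.2]
grip_width: 0.0218
```

```bash
python3 - <<'E'
from h import *
s=snap('scene','s3.png'); st=get_state(); print(st['clock'],st['eef_pos'],st['grip_width'],st['contact_force'],st['orientation'])
show(s,'scene',['inner_lid','outer_lid','tin','bush_brass'])
E
```

```text
13.85 [ 0.46070824 -0.25333729  0.12736567] 0.021782455990278272 [-0.12892789 -0.37166115 -4.79078278] [-0.11515876  1.56926356  0.11704841]
scene outer_lid 0.83 [ 0.459  -0.2526  0.0914] [271. 134.]
scene tin 0.72 [0.4663 0.3268 0.0027] [449. 254.]
scene tin 0.57 [ 0.4926 -0.0555  0.0025] [316. 191.]
scene bush_brass 0.53 [ 0.3479  0.18   -0.0011] [417. 201.]
scene bush_brass 0.52 [ 0.4972 -0.062   0.005 ] [313. 190.]
scene bush_brass 0.42 [ 0.3554  0.2507 -0.0021] [440. 215.]
```

```bash
python3 - <<'E'
from h import *
s=snap('wrist','w7.png')
st=get_state(); print(st['eef_pos'])
a=np.linspace(0,6.28,120)
p=np.array([pix(s,[.4925+.074*np.cos(t),-.059+.074*np.sin(t),.003]) for t in a]); print(p.min(0),p.max(0))
im=cv2.imread('pics/w7.png')
for r,z,c in ((.074,.003,(0,0,255)),(.051,.05,(255,0,0)),(.055,.05,(255,0,0))):
    p=np.array([pix(s,[.4925+r*np.cos(t),-.059+r*np.sin(t),z]) for t in a]); cv2.polylines(im,[np.int32(p*8)],True,c,1,cv2.LINE_AA,3)
t=cv2.cvtColor(eyes.snapshot('top')['color'],cv2.COLOR_RGB2BGR)
S=eyes.snapshot('top')
for r,z,c in ((.074,.003,(0,0,255)),(.051,.05,(255,0,0))):
    p=np.array([pix(S,[.4925+r*np.cos(q),-.059+r*np.sin(q),z]) for q in a]); cv2.polylines(t,[np.int32(p*8)],True,c,1,cv2.LINE_AA,3)
cv2.imwrite('pics/w7c.png',np.hstack([im[:400,200:600],cv2.resize(t[195:275,290:370],(400,400),interpolation=3)]))
E
```

```text
[ 0.46109511 -0.25351933  0.12763291]
[ 303.51191626 -161.67146028] [491.76876652  63.6576168 ]
```

View pics/w7c.png

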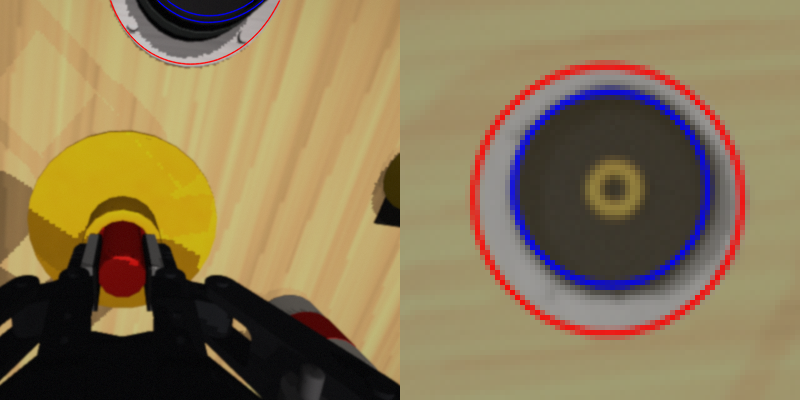

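jog_arm --moves '[{"jaw": 1, "slide": [0.2, 1, 0.2], "twist": 0}, {"jaw": 1, "slide": [0.5, 3.2, 0.3], "twist": 0}, {"jaw": 1, "slide": [0.9, 5.8, 0.3], "twist": 0}, {"jaw": 1, "slide": [1.3, 8.4, 0.3], "twist": 0}, {"jaw": 1, "slide": [1.7, 11, 0.3], "twist": 0}]'

```text
clock: 14.62
eef_pos: [0.4785, -0.1421, 0.1315]
orientation: [-0.115, 1.567, 0.116]
contact_force: [0.5, -0.5, -4.0]
grip_width: 0.022
```

jog_arm --moves '[{"jaw": 1, "slide": [0.4, 2.6, 0], "twist": 0}, {"jaw": 1, "slide": [0.8, 5, 0], "twist": 0}, {"jaw": 1, "slide": [1.1, 7, 0], "twist": 0}, {"jaw": 1, "slide": [1.3, 8.1, 0], "twist": 0}, {"jaw": 1, "slide": [1.3, 8.4, 0], "twist": 0}]'

```text
clock: 15.03
eef_pos: [0.4915, -0.0577, 0.1314]
orientation: [-0.118, 1.567, 0.119]
contact_force: [0.0, 0.5, -4.1]
grip_width: 0.0216
```

jog_arm --moves '[{"jaw": 1, "slide": [0, 0, 0], "twist": 0}, {"jaw": 1, "slide": [0, 0, 0], "twist": 0}, {"jaw": 1, "slide": [0, 0, 0], "twist": 0}, {"jaw": 1, "slide": [0, 0, 0], "twist": 0}, {"jaw": 1, "slide": [0, 0, 0], "twist": 0}]'

```text
clock: 15.45
eef_pos: [0.4914, -0.0607, 0.1313]
orientation: [-0.115, 1.568, 0.115]
contact_force: [-0.5, 0.5, -3.2]
grip_width: 0.0219
```

jog_arm --moves '[{"jaw": 1, "slide": [0, 0, 0], "twist": 0}, {"jaw": 1, "slide": [0, 0, 0], "twist": 0}, {"jaw": 1, "slide": [0, 0, 0], "twist": 0}, {"jaw": 1, "slide": [0, 0, 0], "twist": 0}, {"jaw": 1, "slide": [0, 0, 0], "twist": 0}]'

```text
clock: 15.87
eef_pos: [0.4915, -0.0598, 0.1313]
orientation: [-0.116, 1.568, 0.116]
contact_force: [0.6, 1.0, -3.6]
grip_width: 0.0217
```

jog_arm --moves '[{"jaw": 1, "slide": [0.05, 0, -1], "twist": 0}, {"jaw": 1, "slide": [0.05, 0, -2], "twist": 0}, {"jaw": 1, "slide": [0.05, 0, -2.7], "twist": 0}, {"jaw": 1, "slide": [0.05, 0, -3], "twist": 0}, {"jaw": 1, "slide": [0.05, 0, -3.1], "twist": 0}]'

```text
clock: 16.28
eef_pos: [0.4905, -0.0594, 0.0985]
orientation: [-0.115, 1.571, 0.117]
contact_force: [-0.3, -0.7, -3.3]
grip_width: 0.0215
```

jog_arm --moves '[{"jaw": 1, "slide": [0, 0, -0.1], "twist": 0}, {"jaw": 1, "slide": [0, 0, -0.3], "twist": 0}, {"jaw": 1, "slide": [0, 0, -0.5], "twist": 0}, {"jaw": 1, "slide": [0, 0, -0.7], "twist": 0}, {"jaw": 1, "slide": [0, 0, -0.7], "twist": 0}]'

```text
clock: 16.7
eef_pos: [0.4918, -0.0597, 0.0931]
orientation: [-0.116, 1.568, 0.116]
contact_force: [-0.4, 0.1, -3.6]
grip_width: 0.0219
```

jog_arm --moves '[{"jaw": 1, "slide": [0, 0, -0.1], "twist": 0}, {"jaw": 1, "slide": [0, 0, -0.2], "twist": 0}, {"jaw": 1, "slide": [0, 0, -0.3], "twist": 0}, {"jaw": 1, "slide": [0, 0, -0.3], "twist": 0}, {"jaw": 1, "slide": [0, 0, -0.3], "twist": 0}]'

```text
clock: 17.12
eef_pos: [0.4919, -0.0598, 0.0902]
orientation: [-0.116, 1.568, 0.116]
contact_force: [0.4, 0.4, -3.3]
grip_width: 0.0216
```

jog_arm --moves '[{"jaw": 1, "slide": [0, 0, -0.05], "twist": 0}, {"jaw": 1, "slide": [0, 0, -0.1], "twist": 0}, {"jaw": 1, "slide": [0, 0, -0.15], "twist": 0}, {"jaw": 1, "slide": [0, 0, -0.2], "twist": 0}, {"jaw": 1, "slide": [0, 0, -0.2], "twist": 0}]'

```text
clock: 17.53
eef_pos: [0.492, -0.0598, 0.0887]
orientation: [-0.116, 1.568, 0.116]
contact_force: [-2.0, -0.6, 1.2]
grip_width: 0.022
```

jog_arm --moves '[{"jaw": 1, "slide": [0, 0, -0.05], "twist": 0}, {"jaw": 0.6, "slide": [0, 0, -0.05], "twist": 0}, {"jaw": 0.2, "slide": [0, 0, -0.05], "twist": 0}, {"jaw": 0, "slide": [0, 0, -0.05], "twist": 0}, {"jaw": 0, "slide": [0, 0, -0.05], "twist": 0}]'

```text
clock: 17.95
eef_pos: [0.4927, -0.06, 0.0881]
orientation: [-0.117, 1.566, 0.116]
contact_force: [0.2, 0.8, 0.3]
grip_width: 0.043
```

jog_arm --moves '[{"jaw": 0, "slide": [0, 0, 0], "twist": 0}, {"jaw": 0, "slide": [0, 0, 0.5], "twist": 0}, {"jaw": 0, "slide": [0, 0, 1.5], "twist": 0}, {"jaw": -0.3, "slide": [0, 0, 3], "twist": 0}, {"jaw": -0.5, "slide": [0, 0, 4.5], "twist": 0}]'

```text
clock: 18.37
eef_pos: [0.4919, -0.0598, 0.1337]
orientation: [-0.116, 1.568, 0.116]
contact_force: [-0.5, -0.6, -0.4]
grip_width: 0.0637
```

jog_arm --moves '[{"jaw": -0.5, "slide": [0, -3, 1], "twist": 0}, {"jaw": -0.5, "slide": [0, -6, 2], "twist": 0}, {"jaw": -0.5, "slide": [0, -8, 2], "twist": 0}, {"jaw": -0.5, "slide": [0, -8, 2], "twist": 0}, {"jaw": -0.5, "slide": [0, -8, 2], "twist": 0}]'

```text
clock: 18.78
eef_pos: [0.4924, -0.1407, 0.154]
orientation: [-0.115, 1.566, 0.114]
contact_force: [-0.3, 0.4, -0.6]
grip_width: 0.0641
```

```bash
python3 - <<'E'
from h import *
for i in range(3): s=snap('wrist','w8.png')
st=get_state(); print(st['clock'],st['eef_pos'],st['grip_width'],st['contact_force'])
show(s,'wrist',['outer_lid','inner_lid'])
im=cv2.imread('pics/w8.png'); a=np.linspace(0,6.28,120); c=(.492,-.0598)
for r,z,k in ((.012,.116,(255,0,0)),(.023,.086,(255,0,255)),(.063,.058,(0,0,255)),(.074,.003,(0,255,0))):
    p=np.array([pix(s,[c[0]+r*np.cos(t),c[1]+r*np.sin(t),z]) for t in a]); cv2.polylines(im,[np.int32(p*8)],True,k,1,cv2.LINE_AA,3)
sc=snap('scene','s8.png'); t=cv2.imread('pics/s8.png')
cv2.imwrite('pics/w8c.png',np.hstack([cv2.resize(im[:260,200:500],(461,400),interpolation=3),cv2.resize(t[130:215,280:350],(330,400),interpolation=3)]))
E
```

```text
18.9333 [ 0.49161922 -0.13889385  0.15264076] 0.06430037078602825 [-0.079866   -0.10623819 -0.91585673]
wrist inner_lid 0.76 [ 0.4931 -0.0629  0.042 ] [336. 110.]
```

View pics/w8c.png

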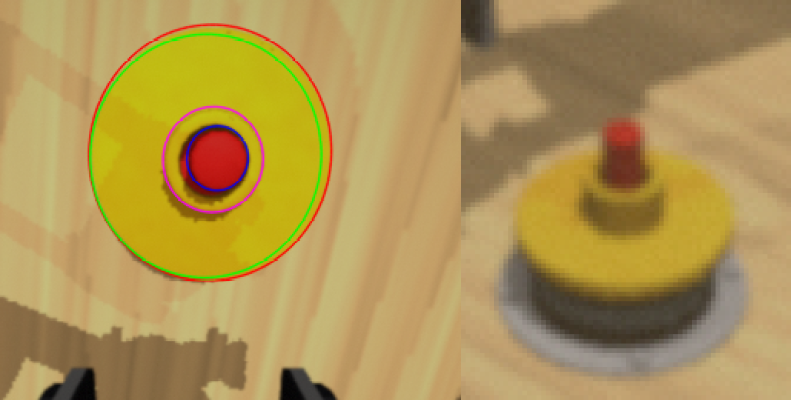

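jog_arm --moves '[{"jaw": -0.5, "slide": [0, 2, 0], "twist": 0}, {"jaw": -0.5, "slide": [0, 5, 0], "twist": 0}, {"jaw": -0.5, "slide": [0, 7.2, 0], "twist": 0}, {"jaw": -0.5, "slide": [0, 8, -0.5], "twist": 0}, {"jaw": -0.5, "slide": [0, 8, -1.5], "twist": 0}]'

```text
clock: 19.5
eef_pos: [0.4929, -0.0581, 0.1385]
orientation: [-0.119, 1.565, 0.118]
contact_force: [-0.2, -0.3, 0.2]
grip_width: 0.0644
```

jog_arm --moves '[{"jaw": -0.5, "slide": [0, 0, 0], "twist": 0}, {"jaw": -0.5, "slide": [0, 0, 0], "twist": 0}, {"jaw": -0.5, "slide": [0, 0, 0], "twist": 0}, {"jaw": -0.5, "slide": [0, 0, 0], "twist": 0}, {"jaw": -0.5, "slide": [0, 0, 0], "twist": 0}]'

```text
clock: 19.92
eef_pos: [0.4923, -0.0606, 0.1381]
orientation: [-0.115, 1.567, 0.115]
contact_force: [0.2, -1.6, -0.1]
grip_width: 0.0639
```

jog_arm --moves '[{"jaw": -0.5, "slide": [0, 0, -1], "twist": 0}, {"jaw": -0.5, "slide": [0, 0, -2.5], "twist": 0}, {"jaw": -0.5, "slide": [0, 0, -4], "twist": 0}, {"jaw": -0.5, "slide": [0, 0, -5.2], "twist": 0}, {"jaw": -0.5, "slide": [0, 0, -6], "twist": 0}]'

```text
clock: 20.33
eef_pos: [0.4908, -0.0598, 0.0759]
orientation: [-0.115, 1.57, 0.116]
contact_force: [-0.3, 0.5, -0.0]
grip_width: 0.0642
```

jog_arm --moves '[{"jaw": -0.5, "slide": [0, 0, -0.4], "twist": 0}, {"jaw": -0.5, "slide": [0, 0, -0.8], "twist": 0}, {"jaw": -0.5, "slide": [0, 0, -0.8], "twist": 0}, {"jaw": -0.5, "slide": [0, 0, -0.8], "twist": 0}, {"jaw": -0.5, "slide": [0, 0, -0.8], "twist": 0}]'

```text
clock: 20.75
eef_pos: [0.4926, -0.06, 0.0705]
orientation: [-0.116, 1.566, 0.116]
contact_force: [-0.3, 0.4, -0.1]
grip_width: 0.064
```

jog_arm --moves '[{"jaw": -0.5, "slide": [0, 0, -0.3], "twist": 0}, {"jaw": -0.5, "slide": [0, 0, -0.6], "twist": 0}, {"jaw": -0.5, "slide": [0, 0, -0.8], "twist": 0}, {"jaw": -0.5, "slide": [0, 0, -0.9], "twist": 0}, {"jaw": -0.5, "slide": [0, 0, -0.9], "twist": 0}]' --squeeze 45

```text
clock: 21.17
eef_pos: [0.4916, -0.0597, 0.0604]
orientation: [-0.116, 1.568, 0.116]
contact_force: [0.3, -0.1, 0.4]
grip_width: 0.0641
```

jog_arm --moves '[{"jaw": -0.4, "slide": [0, 0, 0], "twist": 0}, {"jaw": -0.3, "slide": [0, 0, 0], "twist": 0}, {"jaw": -0.2, "slide": [0, 0, 0], "twist": 0}, {"jaw": -0.1, "slide": [0, 0, 0], "twist": 0}, {"jaw": 0.1, "slide": [0, 0, 0], "twist": 0}]'

```text
clock: 21.58
eef_pos: [0.4924, -0.0599, 0.0612]
orientation: [-0.116, 1.567, 0.116]
contact_force: [0.2, -0.6, -0.3]
grip_width: 0.0442
```

jog_arm --moves '[{"jaw": 0.4, "slide": [0, 0, 0], "twist": 0}, {"jaw": 0.6, "slide": [0, 0, 0], "twist": 0}, {"jaw": 0.6, "slide": [0, 0, 0], "twist": 0}, {"jaw": 0.6, "slide": [0, 0, 0], "twist": 0}, {"jaw": 0.6, "slide": [0, 0, 0], "twist": 0}]'

```text
clock: 22.0
eef_pos: [0.4924, -0.0599, 0.0612]
orientation: [-0.116, 1.567, 0.116]
contact_force: [0.3, 0.2, 3.6]
grip_width: 0.0438
```

jog_arm --moves '[{"jaw": 0.6, "slide": [0, 0, 0.1], "twist": 0}, {"jaw": 0.6, "slide": [0, 0, 0.3], "twist": 0}, {"jaw": 0.6, "slide": [0, 0, 0.5], "twist": 0}, {"jaw": 0.6, "slide": [0, 0, 0.8], "twist": 0}, {"jaw": 0.6, "slide": [0, 0, 1.1], "twist": 0}]'

```text
clock: 22.42
eef_pos: [0.4913, -0.0596, 0.0715]
orientation: [-0.116, 1.569, 0.116]
contact_force: [-0.6, -0.3, -2.4]
grip_width: 0.0442
```

jog_arm --moves '[{"jaw": 0.6, "slide": [0, 0, 0.3], "twist": 0}, {"jaw": 0.6, "slide": [0, 0, 0.6], "twist": 0}, {"jaw": 0.6, "slide": [0, 0, 0.9], "twist": 0}, {"jaw": 0.6, "slide": [0, 0, 1.2], "twist": 0}, {"jaw": 0.6, "slide": [0, 0, 1.5], "twist": 0}]'

```text
clock: 22.83
eef_pos: [0.492, -0.0598, 0.0872]
orientation: [-0.116, 1.568, 0.116]
contact_force: [-0.3, -0.6, -2.0]
grip_width: 0.0439
```

```bash
python3 - <<'E'
from h import *
s=snap('scene','s9.png'); show(s,'scene',['outer_lid','inner_lid','tin'])
st=get_state(); print(st['clock'],st['eef_pos'],st['contact_force'],st['wrist_torque'],st['grip_width'])
E
```

```text
scene outer_lid 0.91 [ 0.4906 -0.059   0.0772] [315. 169.]
scene tin 0.92 [ 0.4966 -0.0619  0.0009] [313. 191.]
23.0333 [ 0.4920398  -0.05982289  0.08695953] [-0.5300333  -0.04329788 -2.0725779 ] [ 0.01808498 -0.00901268  0.04875966] 0.04386083980295482
```

jog_arm --moves '[{"jaw": 0.6, "slide": [0, 0, 0.4], "twist": 0}, {"jaw": 0.6, "slide": [0, 0, 0.8], "twist": 0}, {"jaw": 0.6, "slide": [0, 0, 1.2], "twist": 0}, {"jaw": 0.6, "slide": [0, 0, 1.6], "twist": 0}, {"jaw": 0.6, "slide": [0, 0, 2], "twist": 0}]'

```text
clock: 23.45
eef_pos: [0.4921, -0.0598, 0.1074]
orientation: [-0.116, 1.567, 0.116]
contact_force: [-0.3, -0.3, -1.6]
grip_width: 0.044
```

jog_arm --moves '[{"jaw": 0.6, "slide": [0, 0, 0.4], "twist": 0}, {"jaw": 0.6, "slide": [0, 0, 0.8], "twist": 0}, {"jaw": 0.6, "slide": [0, 0, 1.2], "twist": 0}, {"jaw": 0.6, "slide": [0, 0, 1.6], "twist": 0}, {"jaw": 0.6, "slide": [0, 0, 2], "twist": 0}]'

```text
clock: 23.87
eef_pos: [0.4919, -0.0598, 0.1272]
orientation: [-0.116, 1.568, 0.116]
contact_force: [0.6, 0.0, -2.1]
grip_width: 0.044
```

jog_arm --moves '[{"jaw": 0.6, "slide": [0, 0, 0.6], "twist": 0}, {"jaw": 0.6, "slide": [0, 0, 1.2], "twist": 0}, {"jaw": 0.6, "slide": [0, 0, 1.8], "twist": 0}, {"jaw": 0.6, "slide": [0, 0, 2.4], "twist": 0}, {"jaw": 0.6, "slide": [0, 0, 3], "twist": 0}]'

```text
clock: 24.28
eef_pos: [0.492, -0.0598, 0.1575]
orientation: [-0.116, 1.567, 0.116]
contact_force: [0.6, 0.0, -1.3]
grip_width: 0.044
```

jog_arm --moves '[{"jaw": 0.6, "slide": [0, 0, 1], "twist": 0}, {"jaw": 0.6, "slide": [0, 0, 2], "twist": 0}, {"jaw": 0.6, "slide": [0, 0, 3], "twist": 0}, {"jaw": 0.6, "slide": [0, 0, 4], "twist": 0}, {"jaw": 0.6, "slide": [0, 0, 4.5], "twist": 0}]'

```text
clock: 24.7
eef_pos: [0.493, -0.0601, 0.2041]
orientation: [-0.117, 1.565, 0.115]
contact_force: [0.9, 0.7, -2.0]
grip_width: 0.0439
```

jog_arm --moves '[{"jaw": 0.6, "slide": [0, 0, 0.2], "twist": 0}, {"jaw": 0.6, "slide": [0, 0, 0.2], "twist": 0}, {"jaw": 0.6, "slide": [0, 0, 0.2], "twist": 0}, {"jaw": 0.6, "slide": [0, 0, 0.2], "twist": 0}, {"jaw": 0.6, "slide": [0, 0, 0.2], "twist": 0}]'

```text
clock: 25.12
eef_pos: [0.4914, -0.0596, 0.203]
orientation: [-0.116, 1.569, 0.117]
contact_force: [-0.4, -0.7, -3.8]
grip_width: 0.0442
```

jog_arm --moves '[{"jaw": 0.6, "slide": [0, 0, 0], "twist": 0}, {"jaw": 0.6, "slide": [0, 0, 0], "twist": 0}, {"jaw": 0.6, "slide": [0, 0, 0], "twist": 0}, {"jaw": 0.6, "slide": [0, 0, 0], "twist": 0}, {"jaw": 0.6, "slide": [0, 0, 0], "twist": 0}]'

```text
clock: 25.53
eef_pos: [0.492, -0.0598, 0.2038]
orientation: [-0.116, 1.568, 0.116]
contact_force: [-0.9, 0.2, -2.1]
grip_width: 0.0439
```

```bash
python3 - <<'E'
from h import *
for i in range(4): s=snap('scene','s10.png')
show(s,'scene',['outer_lid','inner_lid','tin'])
# yellow lid silhouette vs a level lid predicted at the grasp height; red parts vs seated prediction
st=get_state(); print(st['clock'],st['eef_pos'],st['contact_force'],st['wrist_torque'],st['grip_width'],np.abs(st['joint_velocities']).max())
from scipy.spatial.transform import Rotation as R
print('tool x',R.from_rotvec(st['orientation']).as_matrix()[:,0].round(3))
zo=.054+st['eef_pos'][2]-.0612; a=np.linspace(0,6.28,200); c=st['eef_pos'][:2]
def ext(parts): 
    p=np.vstack([[pix(s,[c[0]+r*np.cos(t),c[1]+r*np.sin(t),z]) for t in a] for r,z in parts]); return p.min(0).round(1),p.max(0).round(1)
print('yellow pred',ext([(.063,zo+.004),(.063,zo-.006)]),'zo',zo)
print('flange pred',ext([(.055,.05),(.055,.054)]),'stem pred',ext([(.012,.116),(.012,.054)]))
hsv=cv2.cvtColor(s['color'],cv2.COLOR_RGB2HSV)
for n,m in (('yellow',cv2.inRange(hsv,np.array((22,140,60)),np.array((35,255,255)))),('red',cv2.inRange(hsv,np.array((0,150,40)),np.array((8,255,255)))|cv2.inRange(hsv,np.array((172,150,40)),np.array((180,255,255))))):
    k=np.zeros_like(m); k[80:230,270:360]=1; m=m*k
    for q in cv2.findContours(m,0,1)[0]:
        if cv2.contourArea(q)>20: x,y,w_,h_=cv2.boundingRect(q); print(n,x,y,x+w_,y+h_)
E
```

```text
scene outer_lid 0.8 [ 0.4915 -0.0573  0.1959] [315. 131.]
scene inner_lid 0.59 [ 0.4955 -0.0601  0.0386] [314. 181.]
scene tin 0.91 [ 0.4951 -0.0605  0.0018] [314. 191.]
25.8833 [ 0.49193688 -0.05980521  0.2037948 ] [ 0.55619399  0.42081717 -2.79068153] [0.03710717 0.03332708 0.02441548] 0.04437370721304089 0.0020223759435074396
tool x [-0. -0. -1.]
yellow pred (array([288.6, 115.8]), array([340.5, 147.5])) zo 0.19659479921977482
flange pred (array([294.3, 163.5]), array([335.2, 190.6])) stem pred (array([310. , 154.6]), array([319.3, 178.8]))
yellow 289 128 296 135
yellow 294 119 339 146
red 295 157 335 192
```

```bash
python3 -c "
from h import *
print(job.finish_job())"
```

```text
the job is handed in; nothing more can be done
None
```

The job is done and handed in at about 26 s on the robot's clock. The brass bush is in the tin, the red lid is seated, and the arm is holding the yellow lid level and still above it.

- **Bush:** I took the brass bush from the middle compartment and let it go about 1 cm above the tin floor. The top camera showed it standing upright near the centre.
- **Lids:** I carried both lids together by the red stem. They met the rim at the expected seated height with only a few newtons of contact, and I released the stem. The overlay then matched the seated position.
- **Yellow lid lift:** I lifted it straight up by its collar. The load was about 2 N, which is the yellow lid alone.

**Last checks:**
- The yellow lid's underside is about 7.5 cm above the top of the red stem.
- The tool points straight down and the joints are nearly still (about 0.002 rad/s).
- The network put the red lid's origin at 39 mm, against 40 mm when seated. Its outline matched the prediction to about 2 pixels.

- **Disagreements:** Tin position readings varied by a few millimetres between views. The network gave no red lid in two checks: after the lids were lifted together, and early in the yellow lid's lift. The yellow lid's outline came out in two pieces and was a few pixels short at its top edge.
- **Not checked:** I had used all 12 picture views, so the final pose was checked by numbers only, and I didn't re-check the other bushes or the things at the back of the bench.

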